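# Clamp a moulding offcut with the edge thumbwheel

## Task

Stand the tall stepped moulding offcut, right way up, on the bed of the small bench clamp between its jaws, lengthwise along the jaw faces and centred on them, and let go. Then close the clamp by rolling its edge thumbwheel with a fingertip (do not push the moving jaw itself) until the jaw holds the offcut snugly against the fixed jaw, pressing gently so that neither the wheel is overloaded nor the offcut crushed. Leave everything else on the bench where it is.

Things in the scene. Friction and masses are not known exactly. Their poses are not given: they have to be found in the camera images.
- clamp: Small grey rack-and-pinion bench clamp, screwed down. Origin: centre line of its underside, on the bench; +x runs from fixed jaw to wheel housing, z up. Base plate x -100 to 140, 80 wide, 8 thick; fixed steel jaw x -85 to -65, 40 wide, top at z 35; wheel housing x 62 to 118, 44 wide, top at z 38. Pressing it anywhere (wheel and jaw included) with over 20 N is a fault.
- fixed_jaw: The clamp's fixed steel jaw, 20 x 40 x 27 tall. Origin: middle of the lower edge of its holding face (clamp x = -65, z = 8), which looks to the clamp's +x; axes as the clamp's. The offcut ends up held against this face.
- jaw (a joint): Travel of the moving steel jaw (20 x 40 x 21 tall, over the bed, top at clamp z 29 to 37), in m: 0 = open, holding face at clamp x = -21, gap 44 mm; it grows as the jaw slides to the clamp's -x, so gap = 44 mm - value; starts 0 to 6 mm, at most 30. Close it by the wheel alone: pushing the jaw with the fingers with over 6 N is a fault.
- wheel_slot (a point): Centre of the slot in the wheel housing's top (clamp x 90, z 38). Out of it stands the ribbed rim of a dark thumbwheel, 32 diameter, 12 wide, axle along the clamp's y, between cheeks. Its axle height differs each time and is not measured: the rim's top is 5 to 13 mm above this point; find it by touch. The axle does not yield: approach slowly.
- wheel (a joint): Turn of the thumbwheel (rad, 0 = clamp fully open, starts 0 to 1.2). Rolling its top toward the jaws (clamp -x) raises it and closes the jaw, 5 mm per rad; several strokes, lifting between them. Rim drag: 1.9 N turning free, plus 0.31 N per newton of clamping. A tip pressing with 7 to 10 N rolls it; harder can overclamp. It stays where left, holding up to 6 N of clamping.
- bed (a point): Point on the bed (top of the base plate, clamp z = 8) midway across the jaws, 13 mm from the fixed jaw's face (clamp x = -52): where the underside centre of the clamped offcut ends up. Axes as the clamp's.
- offcut: Tall stepped offcut of dark painted moulding, bare wooden ends: 50 long (x), 26 wide (y), 40 tall (z); along one upper edge (+y side) a step 8 wide, 12 deep, so its top is 18 wide. Loose, about 50 g, upright on the bench. Origin: centre of its underside. In the clamp its x lies along the clamp's y, either way round. Over 25 N of clamping crushes it; a snug hold is 3 N or more.
- flat_piece: Bystander: low flat piece of the same dark moulding, 80 x 34 x 16. Origin: centre of its underside.
- corner_piece: Bystander: L-shaped low corner of the same dark moulding, 70 x 70 x 18, arms 24 wide. Origin: underside, middle of its bounding square.
- glue_jar: Bystander: jar, 64 in diameter, 85 tall. Origin: underside centre.
- brush_cup: Bystander: white cup, 72 in diameter, 90 tall. Origin: underside centre.
- hammer: Bystander: hammer lying on the bench.
- cork_block: Bystander: cork sanding block, 90 x 50 x 30. Origin: underside centre.
- tin: Bystander: tin, 60 in diameter, 60 tall. Origin: underside centre.
There are look-alikes about, which are no part of the job. Leave any blue, red or yellow look-alike of the offcut alone.

How it is judged:
By the outcome, as a careful person would: the job done as asked, in the order asked, and still so for the second after the job is handed in, with the robot touching nothing.
It also fails if it takes over 72 s, if anything falls off the work surface, if the arm or the gripper's body presses on something with over 40 N, if the wrist force passes 120 N, or if a joint passes its speed limit or range.

## Robot

A 6-joint arm with a two-finger parallel gripper is mounted at the origin on the work surface. World frame = base frame: x ahead of the robot, y to its left, z up, the work surface at z = 0. Lengths are in mm, angles in rad, forces in N, time in s.
With the tool pointing down it reaches from about 275 to 1000 mm from the base axis. Payload 8.4 kg.
Tool frame: the origin (TCP) lies at the very end of the fingers, on their centre line; the grasp point (between the pads) lies 19 mm behind it; z points along the fingers, y is the line along which they close (so a half turn about z gives the same grasp; the last joint's range is limited). The gripper opens to 85 mm and grips with 20 to 120 N. Pads are 22 mm wide; open, the fingers measure 114 mm over their backs; the gripper's body (76 mm by 85 mm) begins 54 mm behind the grasp point. The pads swing forward as they close: fully open they stand 13 mm farther back than shut.
Start: joints at [1.341, 0.353, 1.633, -0, 1.155, -0.002], TCP at [141.145, 608.856, 231.281] pointing down, gripper open.
Joint ranges: [-2.63, 2.63], [-0.92, 2.1], [0.06, 2.66], [-1.3, 4.44], [0, 2.69], [-3.02, 3.02]. Speed limits (rad/s): [2.22, 2.22, 2.79, 3.14, 3.14, 3.14].

## Interface

Orientations are given as a rotation vector (axis times angle).
In Python, from bench import * gives the robot as it stands.
- The arm moves only by the tool apply_moves, never from a script. Its argument "moves" is a list that holds one entry, the list of rows, each a list of 5 numbers: the shift along the tool's x, y, z in mm, then the turn about the tool's z in rad, then the opening, from 0 (shut) to 1 (fully open). In form: [[[tx, ty, tz, twist, claw], ...]]. A call has exactly 10 rows; each row shifts and turns the commanded pose from where the row before left it, along the tool's axes as they then stand; what a row does not reach is not made up. A row lasts 1/12 s, in which the tool goes at most 41.7 mm and 7.16 degrees, less where a joint would pass 70% of its speed; a pose out of reach is approached as far as the arm can. A call is refused whole if a number of a shift passes 41.7 or a number of a turn 0.125, either way. A call with a gripper value outside its range is refused whole. The fingers move at their own pace and stop on an object; "squeeze" is the grip in N (left out, the last holds). Time passes only in rows, so rows that do not move let the fingers close, or fill a call up. It gives the time, the measured TCP pose, the force, the opening and the grip force at its end, in the units of the state.
- sense(): the state, without advancing time (a new reading comes with each control period).
- grab_frame(name): name is "side" or "top" or "wrist"; returns a dict with "pixels" (480x640x3 uint8, blue, green, red), "range_z" (480x640 float32, mm along the optical axis (not along the pixel's ray), 0 where there is no reading), "intrinsics" (3x3 intrinsics, pixels), "T" (4x4, takes a point from camera to world coordinates). Camera axes: x right, y down, z forward; pixel columns grow to the right and rows downward; lengths in mm; the calibration is good to about 2 mm. A picture is of the moment at which its call begins.
- finish_job(): hands the job in; it is judged then, once.
The state is a dict: "time": time; "joint_positions": joint angles; "joint_velocities": joint speeds; "joint_torque": joint torques, N m; "position": TCP position; "orientation": TCP orientation; "ft_force": force on the tool from outside, world axes, zero at the start; "wrist_torque": the same for the moment, N m; "finger_gap": opening from 0.0 (shut) to 1.0 (fully open); "grasp_force": force on a finger pad.
Only numpy, scipy, OpenCV 4.12 (cv2) and the standard library are available. Lean on these libraries where they do the work, as an engineer would, in place of code of your own. Each camera call takes 0.05 s, during which the arm holds its last target. There are 200 camera calls.

## Working session

There is one attempt and no reset: what is moved stays moved. The work goes in short steps, Python scripts to look and compute and a tool call to move; the robot and the scene stay as the last step left them, time stands still between calls to the robot, and variables do not carry over. Pictures are saved under pics/ and viewed, at most 10 in all, crops included, and the job is handed in when it is done.

Besides the shell and the picture viewer there is one more tool, called as name(argument=value, ...), one argument or row to a line, values as JSON. apply_moves: Moves the arm, as the interface text tells. Its arguments: {"type":"object","properties":{"moves":{"type":"array","items":{"type":"array","items":{"type":"array","items":{"type":"number"}}}},"squeeze":{"type":"number"}},"required":["moves"]}

```bash
mkdir -p pics; python3 - <<'E'
from bench import *
import cv2,numpy as np
for n in ("top","side"):
    f=grab_frame(n); cv2.imwrite(f"pics/{n}0.png",f["pixels"]); np.savez(f"{n}0.npz",**f)
    print(n,f["intrinsics"].tolist(),f["T"].round(3).tolist())
print(sense())
E
```

```text
top [[471.0570950388005, 0.0, 326.4723280514193], [0.0, 471.0570950388005, 246.11320766312411], [0.0, 0.0, 1.0]] [[0.019, -0.976, 0.216, 324.451], [-1.0, -0.018, 0.005, 29.382], [-0.001, -0.216, -0.976, 1130.463], [0.0, 0.0, 0.0, 1.0]]
side [[515.1482587310971, 0.0, 328.8909154773357], [0.0, 515.1482587310971, 239.51928153059927], [0.0, 0.0, 1.0]] [[0.679, -0.505, 0.534, -19.069], [-0.734, -0.469, 0.49, -509.111], [0.003, -0.725, -0.689, 811.528], [0.0, 0.0, 0.0, 1.0]]
{'time': 0.1, 'joint_positions': array([ 1.34061077e+00,  3.53540003e-01,  1.63411693e+00, -7.84434194e-06,
        1.15524923e+00, -2.38365331e-03]), 'joint_velocities': array([ 1.31603598e-03, -1.50822642e-03, -1.64632862e-03,  5.88547987e-06,
        3.71185762e-04,  4.85181836e-04]), 'joint_torque': array([ 3.37124893e-04, -6.06356764e+01, -3.42823648e+01, -1.68604066e-05,
        3.97801588e-03, -1.39580217e-05]), 'position': array([141.03182603, 608.39157802, 230.63660198]), 'orientation': array([-3.57035646e-01, -3.12109164e+00,  2.05053547e-03]), 'ft_force': array([ 1.64380033,  0.20736988, -0.61010052]), 'wrist_torque': array([0.06701679, 0.02826002, 0.00507672]), 'grasp_force': 0.0, 'finger_gap': 1.0014709045668615}
```

View pics/top0.png

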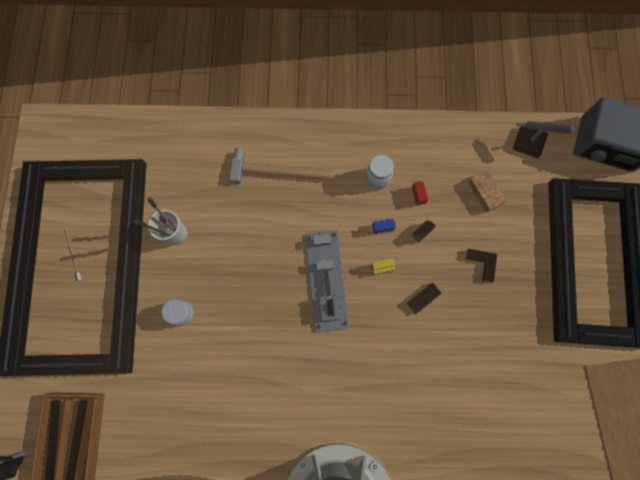

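View pics/side0.png

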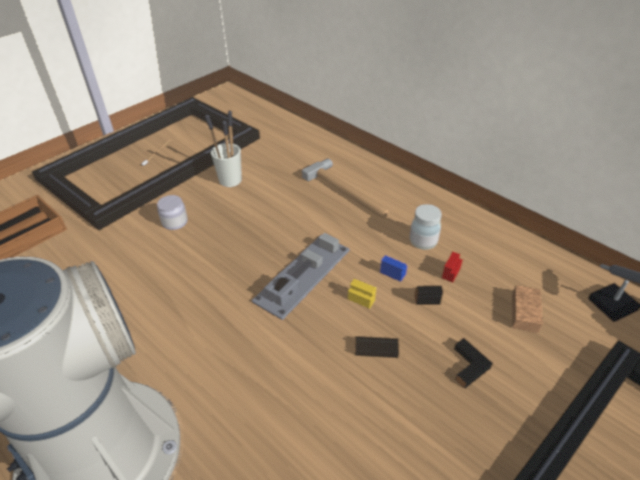

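Dark candidates in the top picture are the upright offcut at (424,231), the flat piece at (424,298) and the corner at (484,262). The coloured look-alikes are blue (384,226), yellow (384,266) and red (420,192). I pick (424,231). The clamp runs from its fixed jaw at about (321,239) to its wheel at about (330,307).

```bash
cat > h.py <<'E'
import cv2,numpy as np
def cloud(f):
    z=np.asarray(f["range_z"],float);K=f["intrinsics"];T=f["T"]
    v,u=np.mgrid[:z.shape[0],:z.shape[1]]
    P=np.stack([(u-K[0,2])/K[0,0]*z,(v-K[1,2])/K[1,1]*z,z],-1)
    W=P@T[:3,:3].T+T[:3,3]; W[z<=0]=np.nan
    return W
def rect(W,m):
    p=W[m][:,:2]; p=p[~np.isnan(p[:,0])]
    (c,s,a)=cv2.minAreaRect(p.astype(np.float32)); return np.round(c,1),np.round(s,1),round(a,1),len(p)
E
python3 - <<'E'
from h import *
f=np.load("top0.npz");W=cloud(f);I=f["pixels"]
def box(u0,u1,v0,v1):
    m=np.zeros(W.shape[:2],bool);m[v0:v1,u0:u1]=1;return m
z=W[...,2]
b=box(405,445,212,250)
print("bench z",np.nanmedian(W[box(440,470,320,360)][:,2]))
for lo,hi in((33,50),(20,33),(10,60)): print("off",lo,rect(W,b&(z>lo)&(z<hi)))
b=box(295,360,225,340)
for lo,hi in((4,15),(20,60),(30,60),(5,60)): 
    print("clamp",lo,rect(W,b&(z>lo)&(z<hi)))
m=(b&(z>20)).astype(np.uint8);n,l,st,c=cv2.connectedComponentsWithStats(m)
for i in range(1,n): print(st[i],c[i].round(),rect(W,l==i),np.nanmax(z[l==i]).round(1))
a=cv2.resize(I[205:330,300:450],None,fx=5,fy=4.5,interpolation=cv2.INTER_CUBIC)
cv2.imwrite("pics/c1.png",cv2.convertScaleAbs(a,alpha=1.6))
E
```

```text
bench z -0.2564285784272897
off 33 (array([ 610.2, -201.2]), array([17.8, 51.8]), 43.7, 162)
off 20 (array([ 613. , -198.2]), array([25.4, 50.6]), 44.6, 75)
off 10 (array([ 613. , -198.4]), array([25.6, 51.6]), 44.5, 255)
clamp 4 (array([484.7,  31.6]), array([268.8, 155.5]), 1.9, 2356)
clamp 20 (array([493.4,  33.5]), array([203.1,  45.1]), 6.4, 881)
clamp 30 (array([493.5,  34.8]), array([203.1,  44.4]), 7.2, 698)
clamp 5 (array([484.6,  37.5]), array([268.8, 143.6]), 1.7, 3032)
[314 235  17  11 153] [322. 240.] (array([583.9,  46.7]), array([20.4, 39.2]), 6.5, 153) 40.8
[316 260  25  62 728] [328. 294.] (array([462.7,  31.1]), array([140.8,  45.3]), 7.8, 728) 51.8
```

View pics/c1.png

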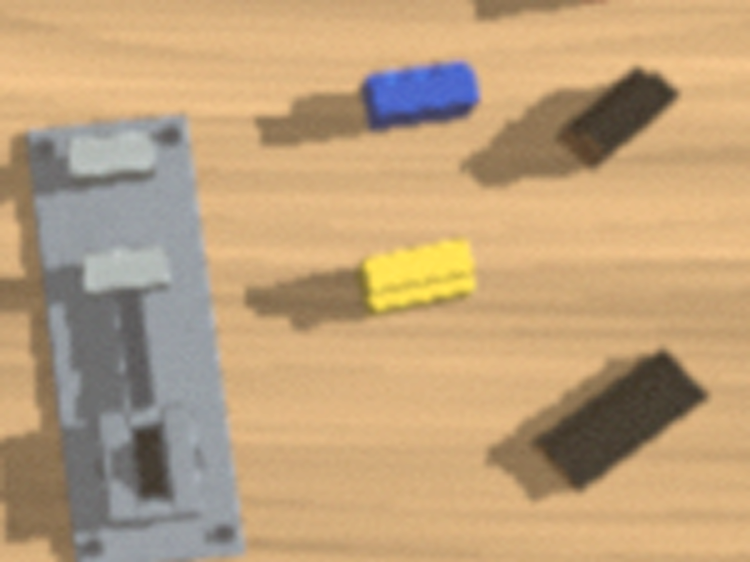

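The crop confirms the dark offcut with bare ends at about (620,118). The blue and yellow look-alikes are at (420,95) and (418,275), and the flat piece is at (622,420). I'll move over the clamp for a wrist look.

apply_moves(
  moves=[
    [[-25,-24,0,0,1],[-25,-24,0,0,1],[-25,-24,0,0,1],[-25,-24,0,0,1],[-25,-24,0,0,1],[-25,-24,0,0,1],[-25,-24,0,0,1],[-25,-24,0,0,1],[-25,-24,0,0,1],[-25,-24,0,0,1]],
  ],
)

```text
time: 0.93
position: [330.9, 316.9, 231.1]
orientation: [-0.357, -3.121, 0.0]
ft_force: [0.5, 0.0, 0.1]
finger_gap: 1.003
grasp_force: 0.0
```

apply_moves(
  moves=[
    [[-25,-24,0,0,1],[-25,-24,0,0,1],[-25,-24,0,0,1],[-25,-24,0,0,1],[-25,-24,0,0,1],[-25,-24,0,0,1],[-25,-24,0,0,1],[-25,-24,0,0,1],[-25,-24,0,0,1],[-25,-24,0,0,1]],
  ],
)

```text
time: 1.77
position: [520.3, 26.6, 231.1]
orientation: [-0.357, -3.121, -0.0]
ft_force: [1.3, 1.3, 0.7]
finger_gap: 1.004
grasp_force: 0.0
```

apply_moves(
  moves=[
    [[0,0,0,0.12,1],[0,0,0,0.12,1],[0,0,0,0.12,1],[0,0,0,0.12,1],[0,0,0,0.12,1],[0,0,0,0.12,1],[0,0,0,0.12,1],[0,0,0,0.12,1],[0,0,0,0.12,1],[0,0,0,0.12,1]],
  ],
)

```text
time: 2.6
position: [519.5, 28.3, 231.0]
orientation: [-2.064, -2.368, 0.001]
ft_force: [-0.2, -0.5, -0.7]
finger_gap: 1.002
grasp_force: 0.0
```

apply_moves(
  moves=[
    [[0,0,0,0.12,1],[0,0,0,0.12,1],[0,0,0,0.12,1],[0,0,0,0.12,1],[0,0,0,0.12,1],[0,0,0,0.12,1],[0,0,0,0.12,1],[0,0,0,0.1,1],[0,0,0,0,1],[0,0,0,0,1]],
  ],
)

```text
time: 3.43
position: [519.6, 28.3, 231.0]
orientation: [-2.907, -1.19, 0.001]
ft_force: [0.0, 0.0, 0.7]
finger_gap: 0.997
grasp_force: 0.0
```

```bash
python3 - <<'E'
from bench import *
from h import *
f=grab_frame("wrist"); cv2.imwrite("pics/w1.png",f["pixels"]); np.savez("w1.npz",**f)
print(f["intrinsics"][0,0],f["T"].round(3).tolist())
s=sense();print(s["time"],s["position"],s["orientation"],s["joint_positions"].round(2),s["ft_force"])
E
```

```text
349.9638477289992 [[0.701, -0.684, -0.203, 570.054], [-0.713, -0.672, -0.198, 79.218], [-0.001, 0.283, -0.959, 375.128], [0.0, 0.0, 0.0, 1.0]]
3.4833 [519.69880069  28.34535574 231.11956374] [-2.90711976e+00 -1.19063397e+00  4.94918533e-04] [ 0.05  0.19  1.85 -0.    1.1   0.84] [-0.32486643  0.14269672  0.58041198]
```

View pics/w1.png

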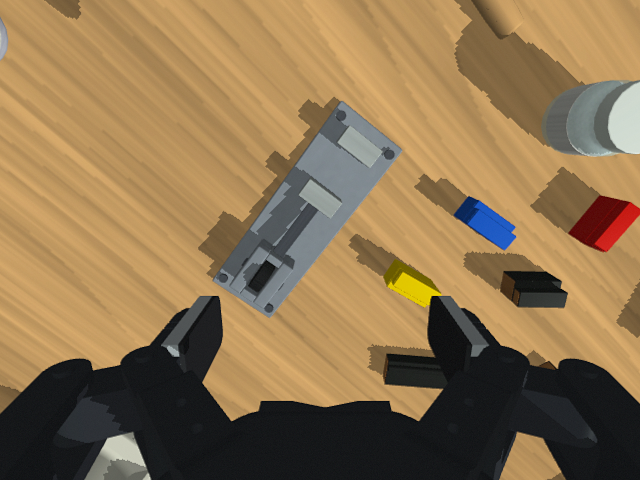

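The wrist view shows the clamp with its fixed jaw at (358,146), moving jaw at (320,197) and wheel at (263,276). The offcut is at (533,289), and the yellow block at (412,283) is next to it.

```bash
python3 - <<'E'
from h import *
f=np.load("w1.npz");W=cloud(f);z=W[...,2]
def box(u0,u1,v0,v1):
    m=np.zeros(z.shape,bool);m[v0:v1,u0:u1]=1;return m
print("bench",np.nanmedian(z[150:200,60:140]))
b=box(485,580,255,320)
for lo,hi in((35,50),(22,33),(10,60)): print("off",lo,rect(W,b&(z>lo)&(z<hi)),np.nanmedian(z[b&(z>lo)&(z<hi)]))
b=box(200,410,90,325)
print("base",rect(W,b&(z>4)&(z<12)),np.nanmedian(z[b&(z>4)&(z<12)]))
m=(b&(z>22)).astype(np.uint8);n,l,st,c=cv2.connectedComponentsWithStats(m)
for i in range(1,n):
  if st[i][4]>60: print(st[i],rect(W,l==i),np.percentile(z[l==i],[50,90,99]).round(1))
m=b&(z>41)
print("wheel",rect(W,m),np.nanmax(z[m]) if m.any() else 0)
m=(b&(z>30)).astype(np.uint8);n,l,st,c=cv2.connectedComponentsWithStats(m)
for i in range(1,n):
  if st[i][4]>40: print(">30",st[i],rect(W,l==i))
E
```

```text
bench 1.7628207536948537
off 35 (array([ 610.8, -199.9]), array([18.7, 51.9]), 44.1, 896) 41.45106569312995
off 22 (array([ 617. , -190.2]), array([24.2, 55. ]), 62.8, 623) 29.249792683383987
off 10 (array([ 613.5, -197. ]), array([26.7, 52.1]), 44.1, 1890) 33.475874167423626
base (array([489.8,  34.3]), array([256.8, 236.2]), 44.5, 11096) 9.619657286224964
[336 125  46  43 943] (array([584.4,  48.1]), array([20. , 40.2]), 7.5, 943) [36.5 37.5 38.2]
[ 229  178  113  130 3916] (array([463.,  32.]), array([141.1,  47.9]), 7.1, 3916) [36.7 40.9 49.5]
[386 265  24  35 529] (array([520.1, -88.7]), array([26.4, 30.8]), 14.2, 529) [38.4 42.2 43. ]
[200 296  22  29 603] (array([492.3,  63.3]), array([16.,  6.]), 67.0, 603) [255.1 263.8 268.2]
wheel (array([462.3, -21.8]), array([108.2, 168.2]), 13.0, 1167) 269.46504658551
>30 [337 125  45  43 934] (array([584.4,  48.1]), array([20. , 40.2]), 7.7, 934)
>30 [298 179  44  40 842] (array([522.9,  40.1]), array([20.2, 40. ]), 7.6, 842)
>30 [ 229  244   65   64 2188] (array([421. ,  26.8]), array([56.7, 47.9]), 7.3, 2188)
>30 [390 268  20  27 350] (array([519.6, -82.3]), array([27.5, 19.5]), 32.8, 350)
>30 [200 296  22  29 603] (array([492.3,  63.3]), array([16.,  6.]), 67.0, 603)
```

apply_moves(
  moves=[
    [[-9.2,22.7,12,0,1],[-9.2,22.7,12,0,1],[-9.2,22.7,12,0,1],[-9.2,22.7,12,0,1],[-9.2,22.7,12,0,1],[-9.2,22.7,12,0,1],[-9.2,22.7,12,0,1],[-9.2,22.7,12,0,1],[-9.2,22.7,12,0,1],[-9.2,22.7,12,0,1]],
  ],
)

```text
time: 4.32
position: [612.9, -199.5, 110.5]
orientation: [-2.907, -1.19, 0.0]
ft_force: [0.7, -0.9, 0.5]
finger_gap: 0.997
grasp_force: 0.0
```

apply_moves(
  moves=[
    [[0,0,0,0,1],[0,0,12,0,1],[0,0,12,0,1],[0,0,12,0,1],[0,0,6,0,1],[0,0,0,0,1],[0,0,0,0,1],[0,0,0,0,1],[0,0,0,0,1],[0,0,0,0,1]],
  ],
)

```text
time: 5.15
position: [613.1, -198.4, 70.0]
orientation: [2.909, 1.185, 0.001]
ft_force: [-0.7, 0.7, 0.7]
finger_gap: 0.998
grasp_force: 0.0
```

```bash
python3 - <<'E'
from bench import *
from h import *
f=grab_frame("wrist"); cv2.imwrite("pics/w2.png",f["pixels"]); np.savez("w2.npz",**f)
s=sense();print(s["time"],s["position"],s["orientation"],s["ft_force"])
W=cloud(f);z=W[...,2];d=np.hypot(W[...,0]-613,W[...,1]+197)
for lo,hi in((35,46),(10,46)): print(rect(W,(z>lo)&(z<hi)&(d<32)))
E
```

```text
5.2 [ 613.03677279 -198.37035903   69.91533855] [2.90871203e+00 1.18529803e+00 1.24233189e-03] [0.12788494 0.19880072 0.06842772]
(array([ 611.3, -200.2]), array([18.9, 50.7]), 43.7, 3246)
(array([ 614.2, -197.5]), array([26.9, 50.7]), 43.3, 5580)
```

View pics/w2.png

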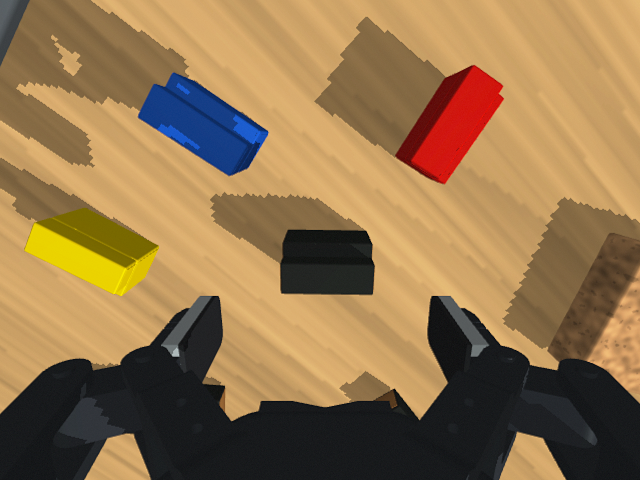

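The picture shows the dark stepped offcut at (328,262), centred between the open fingers, with nothing in the way.

apply_moves(
  moves=[
    [[0.7,0,10,0.01,1],[0,0,10,0,1],[0,0,10,0,1],[0,0,10,0,1],[0,0,10,0,1],[0,0,7,0,1],[0,0,4,0,1],[0,0,0,0,1],[0,0,0,0,1],[0,0,0,0,0.7]],
  ],
  squeeze=25,
)

```text
time: 6.03
position: [613.5, -198.0, 8.7]
orientation: [2.915, 1.171, 0.001]
ft_force: [0.4, 0.2, 1.3]
finger_gap: 0.882
grasp_force: 0.0
```

apply_moves(
  moves=[
    [[0,0,0,0,0.3],[0,0,0,0,0.3],[0,0,0,0,0.3],[0,0,0,0,0.3],[0,0,0,0,0.3],[0,0,0,0,0.3],[0,0,0,0,0.3],[0,0,0,0,0.3],[0,0,0,0,0.3],[0,0,0,0,0.3]],
  ],
)

```text
time: 6.87
position: [613.7, -198.0, 9.0]
orientation: [2.915, 1.171, 0.001]
ft_force: [-0.4, 0.2, 5.5]
finger_gap: 0.581
grasp_force: 27.4
```

apply_moves(
  moves=[
    [[0,0,-4,0,0.3],[0,0,-8,0,0.3],[0,0,-11,0,0.3],[0,0,-11,0,0.3],[0,0,-11,0,0.3],[0,0,-11,0,0.3],[0,0,-11,0,0.3],[0,0,-11,0,0.3],[0,0,-11,0,0.3],[0,0,-11,0,0.3]],
  ],
)

```text
time: 7.7
position: [613.2, -197.8, 109.5]
orientation: [2.915, 1.171, 0.0]
ft_force: [-0.9, -0.5, -0.2]
finger_gap: 0.58
grasp_force: 26.8
```

apply_moves(
  moves=[
    [[12.6,-21.4,0,0,0.3],[12.6,-21.4,0,0,0.3],[12.6,-21.4,0,0,0.3],[12.6,-21.4,0,0,0.3],[12.6,-21.4,0,0,0.3],[12.6,-21.4,0,0,0.3],[12.6,-21.4,0,0,0.3],[12.6,-21.4,0,0,0.3],[12.6,-21.4,0,0,0.3],[12.6,-21.4,0,0,0.3]],
  ],
)

```text
time: 8.53
position: [555.8, 45.0, 108.9]
orientation: [2.915, 1.171, 0.0]
ft_force: [0.2, 0.7, -0.8]
finger_gap: 0.582
grasp_force: 26.8
```

apply_moves(
  moves=[
    [[0,0,0,0,0.3],[0,0,0,0.106,0.3],[0,0,0,0.106,0.3],[0,0,0,0.106,0.3],[0,0,0,0.106,0.3],[0,0,0,0.106,0.3],[0,0,0,0.104,0.3],[0,0,0,0,0.3],[0,0,0,0,0.3],[0,0,0,0,0.3]],
  ],
)

```text
time: 9.37
position: [556.3, 43.6, 108.5]
orientation: [3.135, 0.209, 0.0]
ft_force: [0.1, 0.6, -0.0]
finger_gap: 0.58
grasp_force: 26.7
```

```bash
python3 - <<'E'
from bench import *
from h import *
f=grab_frame("wrist"); np.savez("w3.npz",**f);I=f["pixels"].copy();cv2.imwrite("pics/w3.png",I)
t=grab_frame("top");np.savez("t3.npz",**t)
s=sense();p=s["position"];print(s["time"],p,s["orientation"],s["ft_force"],s["finger_gap"],s["grasp_force"])
W=cloud(f);z=W[...,2];d=np.hypot(W[...,0]-p[0],W[...,1]-p[1])
for lo,hi in((130,146),(118,132),(95,146)): print(rect(W,(z>lo)&(z<hi)&(d<30)),np.nanmedian(z[(z>lo)&(z<hi)&(d<30)]))
d=np.hypot(W[...,0]-584,W[...,1]-48);print("fj",rect(W,(z>30)&(z<46)&(d<26)))
W=cloud(t);z=W[...,2];d=np.hypot(W[...,0]-584,W[...,1]-48);print("fj top",rect(W,(z>30)&(z<46)&(d<26)))
E
```

```text
9.4667 [556.17222987  43.72924793 108.40057714] [3.13472713e+00 2.07054503e-01 6.34741315e-05] [-0.30487186 -0.31150145 -0.27519578] 0.5763902480179106 26.732528060674667
(array([556.3,  43.6]), array([26.6, 56.6]), 8.5, 8689) 140.92570151660792
(array([565.3,  44.8]), array([ 9.9, 56.4]), 7.6, 4478) 128.8223936840823
(array([556.6,  43.8]), array([27.5, 56.6]), 7.8, 14186) 137.0793187455469
fj (array([584.9,  48.3]), array([20.1, 40.1]), 7.5, 2086)
fj top (array([0., 0.]), array([0., 0.]), 0.0, 0)
```

View pics/w3.png

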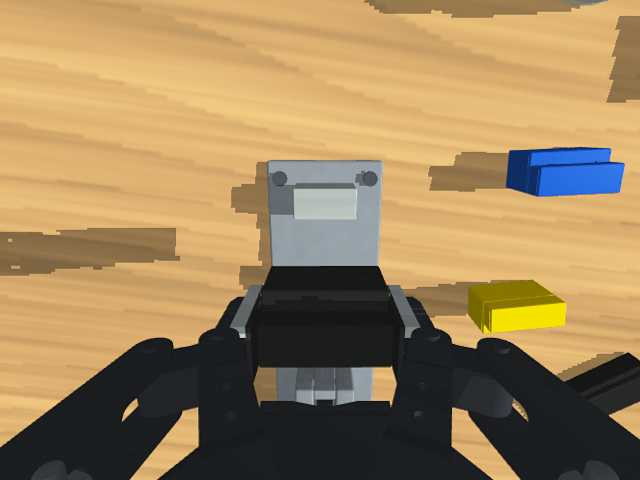

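The picture shows the offcut held upright at (325,310) between the pads, step towards the fixed jaw at (325,203). It is square with the jaw and centred within 1 mm.

apply_moves(
  moves=[
    [[0,0,11,0,0.3],[0,0,11,0,0.3],[0,0,11,0,0.3],[0,0,11,0,0.3],[0,0,11,0,0.3],[0,0,11,0,0.3],[0,0,10,0,0.3],[0,0,5,0,0.3],[0,0,4,0,0.3],[0,0,0,0,0.3]],
  ],
)

```text
time: 10.3
position: [555.7, 43.8, 22.4]
orientation: [3.135, 0.204, -0.002]
ft_force: [0.4, 0.3, -0.2]
finger_gap: 0.581
grasp_force: 26.7
```

apply_moves(
  moves=[
    [[0,0,1,0,0.3],[0,0,1,0,0.3],[0,0,1,0,0.3],[0,0,1,0,0.3],[0,0,0.5,0,0.3],[0,0,0.5,0,0.3],[0,0,0,0,0.3],[0,0,0,0,0.3],[0,0,0,0,0.3],[0,0,0,0,0.3]],
  ],
)

```text
time: 11.13
position: [556.2, 43.9, 18.3]
orientation: [3.135, 0.204, 0.0]
ft_force: [0.3, -0.2, -0.8]
finger_gap: 0.58
grasp_force: 26.7
```

apply_moves(
  moves=[
    [[0,0,0.3,0,0.3],[0,0,0.3,0,0.3],[0,0,0.2,0,0.3],[0,0,0.2,0,0.3],[0,0,0,0,0.3],[0,0,0,0,0.3],[0,0,0,0,0.3],[0,0,0,0,0.3],[0,0,0,0,0.3],[0,0,0,0,0.3]],
  ],
)

```text
time: 11.97
position: [556.1, 43.9, 17.3]
orientation: [3.135, 0.204, -0.0]
ft_force: [0.6, 0.4, -0.4]
finger_gap: 0.58
grasp_force: 26.7
```

apply_moves(
  moves=[
    [[0,0,0.2,0,0.3],[0,0,0.2,0,0.3],[0,0,0.2,0,0.3],[0,0,0,0,0.3],[0,0,0,0,0.3],[0,0,0,0,0.3],[0,0,0,0,0.3],[0,0,0,0,0.3],[0,0,0,0,0.3],[0,0,0,0,0.3]],
  ],
)

```text
time: 12.8
position: [556.2, 43.9, 16.9]
orientation: [3.135, 0.204, 0.0]
ft_force: [-1.7, 0.5, 5.0]
finger_gap: 0.578
grasp_force: 27.4
```

apply_moves(
  moves=[
    [[0,0,-0.2,0,0.65],[0,0,0,0,0.7],[0,0,0,0,0.8],[0,0,0,0,0.9],[0,0,0,0,1],[0,0,0,0,1],[0,0,0,0,1],[0,0,0,0,1],[0,0,0,0,1],[0,0,0,0,1]],
  ],
)

```text
time: 13.63
position: [556.2, 43.9, 16.9]
orientation: [3.135, 0.204, 0.0]
ft_force: [0.5, -0.0, 0.5]
finger_gap: 0.998
grasp_force: 0.0
```

apply_moves(
  moves=[
    [[0,0,-4,0,1],[0,0,-8,0,1],[0,0,-10,0,1],[0,0,-12,0,1],[0,0,-14,0,1],[0,0,-14,0,1],[0,0,-14,0,1],[0,0,-14,0,1],[0,0,0,0,1],[0,0,0,0,1]],
  ],
)

```text
time: 14.47
position: [557.0, 43.9, 108.5]
orientation: [-3.135, -0.204, -0.005]
ft_force: [0.5, 0.7, -1.4]
finger_gap: 1.0
grasp_force: 0.0
```

```bash
python3 - <<'E'
from bench import *
from h import *
f=grab_frame("wrist"); np.savez("w4.npz",**f);cv2.imwrite("pics/w4.png",f["pixels"])
s=sense();p=s["position"];print(s["time"],p,s["orientation"],s["ft_force"],s["finger_gap"])
W=cloud(f);z=W[...,2];d=np.hypot(W[...,0]-556,W[...,1]-44)
for lo,hi in((46,56),(44,56)): print(rect(W,(z>lo)&(z<hi)&(d<35)),np.nanmedian(z[(z>lo)&(z<hi)&(d<35)]))
d=np.hypot(W[...,0]-584.5,W[...,1]-48);print("fj",rect(W,(z>30)&(z<42)&(d<24)&(W[...,0]>572)))
u=np.array([-.9916,-.1297]);v=np.array([.1297,-.9916])
E
```

```text
14.5167 [556.3396618   43.88945106 107.52226878] [-3.13497302e+00 -2.03786126e-01 -1.87387764e-03] [-0.62309284  0.6263062  -0.35141562] 0.99948178609418
(array([552.2,  44.2]), array([18.7, 50.6]), 7.1, 2324) 49.5470605532754
(array([552.3,  44.3]), array([18.8, 50.7]), 7.3, 2400) 49.52470477284169
fj (array([584.8,  48.4]), array([20.4, 40. ]), 7.7, 2052)
```

View pics/w4.png

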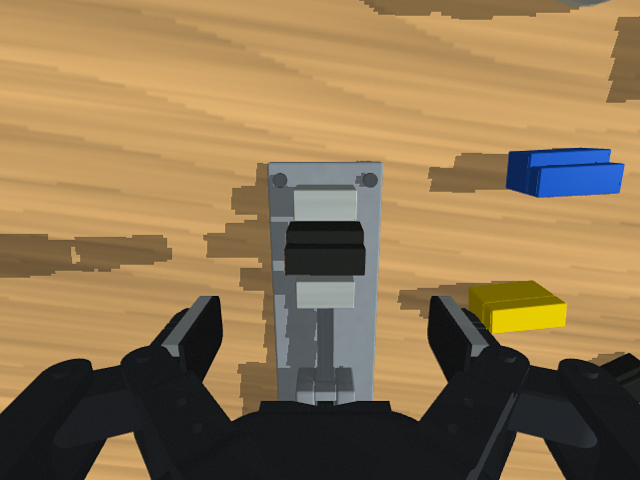

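The picture shows the offcut standing between the jaws at (325,248), clear of both. I'll estimate the rim height from the first wrist depth, relative to the housing top, to shorten the touch search.

```bash
python3 - <<'E'
from h import *
for n,off in(("w1",(421.,26.8)),("top0",(420.5,25.4))):
    W=cloud(np.load(n+".npz"));z=W[...,2]
    D=W[...,:2]-off; a=D@[-.9916,-.1297]; b=D@[.1297,-.9916]
    ok=(z<60)
    h=ok&(abs(a)<27)&(abs(b)>10)&(abs(b)<20)&(z>30)
    print(n,"housing",np.percentile(z[h],[10,50,90]).round(1))
    for lo in range(-16,16,4):
        m=ok&(abs(b)<5)&(a>=lo)&(a<lo+4)
        print(lo,m.sum(),np.percentile(z[m],[10,50,90,100]).round(1) if m.any() else "")
E
```

```text
w1 housing [38.9 39.8 40.7]
-16 74 [33.8 39.4 43.7 46. ]
-12 51 [43.2 45.3 47.5 47.8]
-8 44 [46.3 47.8 49.6 50.4]
-4 38 [48.1 49.3 50.1 50.9]
0 36 [48.1 49.1 50.6 50.8]
4 31 [47.5 48.7 49.4 50.5]
8 21 [45.  46.  47.7 48.1]
12 8 [42.3 42.8 44.1 44.5]
top0 housing [34.9 37.7 40.3]
-16 6 [37.4 38.5 41.9 44. ]
-12 10 [41.7 43.  46.5 46.8]
-8 4 [44.4 45.6 46.5 46.9]
-4 8 [45.4 47.3 48.8 48.9]
0 8 [44.5 49.1 51.2 51.8]
4 8 [44.1 45.9 47.4 49.7]
8 10 [38.5 43.3 46.3 47.9]
12 10 [ 7.7 37.2 39.9 44.1]
```

apply_moves(
  moves=[
    [[-14,-0.5,0,0,0],[-14,0,0,0,0],[-14,0,0,0,0],[-14,0,0,0,0],[-14,0,0,0,0],[-14,0,0,0,0],[-14,0,0,0,0],[-14,0,0,0,0],[-14,0,0,0,0],[-4,0,0,0,0]],
  ],
)

```text
time: 15.35
position: [424.3, 27.3, 106.0]
orientation: [-3.135, -0.204, 0.005]
ft_force: [-0.7, -0.3, -0.3]
finger_gap: -0.002
grasp_force: 0.0
```

apply_moves(
  moves=[
    [[-4,0,8,0,0],[-4,0,9,0,0],[-3,0,9,0,0],[-3,0,9,0,0],[0,0,8,0,0],[0,0,6,0,0],[0,0,4,0,0],[0,0,2,0,0],[0,0,0,0,0],[0,0,0,0,0]],
  ],
)

```text
time: 16.18
position: [413.6, 25.8, 51.9]
orientation: [3.135, 0.204, 0.0]
ft_force: [-0.0, -0.3, 0.0]
finger_gap: -0.0
grasp_force: 0.0
```

```bash
cat > s.py <<'E'
from bench import *
import numpy as np
s=sense();p=s["position"];d=p[:2]-[584.3,47.6]
print(s["time"].__round__(2),p.round(2),"clamp x,y",(d@[-.9916,-.1297]-75).round(1),(d@[.1297,-.9916]).round(1),s["orientation"].round(4),s["ft_force"].round(2))
E
python3 s.py
```

```text
16.18 [413.56  25.75  51.93] clamp x,y 97.1 -0.5 [3.135e+00 2.038e-01 2.000e-04] [-0.03 -0.28  0.03]
```

apply_moves(
  moves=[
    [[0,0,0.3,0,0],[0,0,0.3,0,0],[0,0,0.3,0,0],[0,0,0.3,0,0],[0,0,0.2,0,0],[0,0,0.2,0,0],[0,0,0.2,0,0],[0,0,0,0,0],[0,0,0,0,0],[0,0,0,0,0]],
  ],
)

```text
time: 17.02
position: [413.3, 25.7, 50.1]
orientation: [3.135, 0.204, -0.0]
ft_force: [0.1, -0.4, -0.1]
finger_gap: -0.0
grasp_force: 0.0
```

```bash
python3 s.py
```

```text
17.02 [413.28  25.72  50.08] clamp x,y 97.4 -0.5 [ 3.135e+00  2.037e-01 -1.000e-04] [ 0.14 -0.44 -0.08]
```

apply_moves(
  moves=[
    [[0,0,0.1,0,0],[0,0,0.1,0,0],[0,0,0.1,0,0],[0,0,0.1,0,0],[0,0,0.1,0,0],[0,0,0.1,0,0],[0,0,0.1,0,0],[0,0,0,0,0],[0,0,0,0,0],[0,0,0,0,0]],
  ],
)

```text
time: 17.85
position: [413.3, 25.7, 49.4]
orientation: [3.135, 0.204, -0.0]
ft_force: [0.6, -0.1, -0.3]
finger_gap: 0.002
grasp_force: 0.0
```

apply_moves(
  moves=[
    [[0,0,0.1,0,0],[0,0,0.1,0,0],[0,0,0.1,0,0],[0,0,0.1,0,0],[0,0,0.1,0,0],[0,0,0.1,0,0],[0,0,0.1,0,0],[0,0,0,0,0],[0,0,0,0,0],[0,0,0,0,0]],
  ],
)

```text
time: 18.68
position: [413.3, 25.7, 48.7]
orientation: [3.135, 0.204, -0.0]
ft_force: [-0.3, 0.1, -0.5]
finger_gap: 0.001
grasp_force: 0.0
```

apply_moves(
  moves=[
    [[0,0,0.1,0,0],[0,0,0.1,0,0],[0,0,0.1,0,0],[0,0,0.1,0,0],[0,0,0.1,0,0],[0,0,0.1,0,0],[0,0,0,0,0],[0,0,0,0,0],[0,0,0,0,0],[0,0,0,0,0]],
  ],
)

```text
time: 19.52
position: [413.3, 25.7, 48.1]
orientation: [3.135, 0.204, -0.0]
ft_force: [-0.3, 0.9, -0.1]
finger_gap: 0.001
grasp_force: 0.0
```

apply_moves(
  moves=[
    [[0,0,0.1,0,0],[0,0,0.1,0,0],[0,0,0.1,0,0],[0,0,0.1,0,0],[0,0,0.1,0,0],[0,0,0.1,0,0],[0,0,0,0,0],[0,0,0,0,0],[0,0,0,0,0],[0,0,0,0,0]],
  ],
)

```text
time: 20.35
position: [413.3, 25.7, 47.5]
orientation: [3.135, 0.204, 0.0]
ft_force: [-0.8, -0.2, 3.3]
finger_gap: 0.0
grasp_force: 1.5
```

apply_moves(
  moves=[
    [[0,0,0.1,0,0],[0,0,0.1,0,0],[0,0,0,0,0],[0,0,0,0,0],[0,0,0,0,0],[0,0,0,0,0],[0,0,0,0,0],[0,0,0,0,0],[0,0,0,0,0],[0,0,0,0,0]],
  ],
)

```text
time: 21.18
position: [413.3, 25.7, 47.4]
orientation: [3.135, 0.204, 0.0]
ft_force: [-1.8, 0.5, 5.8]
finger_gap: 0.005
grasp_force: 2.9
```

```bash
python3 s.py
```

```text
21.18 [413.35  25.73  47.43] clamp x,y 97.4 -0.5 [3.135e+00 2.037e-01 2.000e-04] [-1.79  0.53  5.8 ]
```

apply_moves(
  moves=[
    [[0,0,0.1,0,0],[0,0,0.1,0,0],[0.5,0,0,0,0],[1,0,0,0,0],[1,0,0,0,0],[1,0,0,0,0],[1,0,0,0,0],[1,0,0,0,0],[1,0,0,0,0],[1,0,0,0,0]],
  ],
)

```text
time: 22.02
position: [420.9, 26.7, 47.5]
orientation: [3.135, 0.204, 0.0]
ft_force: [-1.8, -0.1, 10.1]
finger_gap: 0.003
grasp_force: 5.4
```

```bash
python3 s.py
```

```text
22.02 [420.93  26.72  47.47] clamp x,y 89.7 -0.5 [3.135e+00 2.038e-01 5.000e-04] [-1.77 -0.14 10.1 ]
```

apply_moves(
  moves=[
    [[0.9,0,-0.1,0,0],[0.9,0,0,0,0],[0.9,0,0,0,0],[0.9,0,0,0,0],[0.9,0,0,0,0],[0.9,0,0,0,0],[0.9,0,0,0,0],[0.9,0,0,0,0],[0.9,0,0,0,0],[0,0,0,0,0]],
  ],
)

```text
time: 22.85
position: [429.0, 27.8, 47.5]
orientation: [-3.135, -0.204, -0.0]
ft_force: [-2.2, 0.7, 8.5]
finger_gap: 0.001
grasp_force: 4.3
```

```bash
python3 s.py; python3 - <<'E'
from bench import *
from h import *
f=grab_frame("wrist")
W=cloud(f);z=W[...,2]
u=np.array([-.9916,-.1297]);a=(W[...,:2]-[584.8,48.4])@u-75;b=(W[...,:2]-[584.8,48.4])@[.1297,-.9916]
m=(abs(b)<15)&(z>28)&(z<46)&(a>-33)&(a<30);print("jaw x",np.percentile(a[m],[1,50,99]).round(1),m.sum())
m=(abs(b)<15)&(z>44)&(z<56)&(a>-66)&(a<-20);print("off top x",np.percentile(a[m],[1,50,99]).round(1),m.sum())
E
```

```text
22.85 [429.02  27.79  47.5 ] clamp x,y 81.5 -0.5 [-3.135e+00 -2.037e-01 -5.000e-04] [-2.25  0.74  8.48]
jaw x [-33.  -17.9  21. ] 4733
off top x [-34.5 -33.3 -32.6] 776
```

apply_moves(
  moves=[
    [[0,0,-1,0,0],[0,0,-1,0,0],[-4,0,0,0,0],[-5,0,0,0,0],[-5,0,0,0,0],[-3,0,0,0,0],[0,0,1,0,0],[0,0,0.6,0,0],[0,0,0.3,0,0],[0,0,0.1,0,0]],
  ],
)

```text
time: 23.73
position: [411.8, 25.5, 47.2]
orientation: [3.135, 0.204, -0.001]
ft_force: [-2.2, -0.7, 5.4]
finger_gap: 0.0
grasp_force: 2.7
```

apply_moves(
  moves=[
    [[0.5,0,0,0,0],[1,0,0,0,0],[2,0,0,0,0],[2,0,0,0,0],[2,0,0,0,0],[2,0,0,0,0],[2,0,0,0,0],[2,0,0,0,0],[2,0,0,0,0],[1.5,0,0,0,0]],
  ],
)

```text
time: 24.57
position: [429.2, 27.8, 47.5]
orientation: [-3.135, -0.204, -0.001]
ft_force: [-2.4, 0.7, 7.6]
finger_gap: 0.003
grasp_force: 3.9
```

```bash
python3 s.py; python3 - <<'E'
from bench import *
from h import *
f=grab_frame("wrist");cv2.imwrite("pics/w5.png",f["pixels"]);np.savez("w5.npz",**f)
E
```

```text
24.57 [429.22  27.8   47.51] clamp x,y 81.3 -0.5 [-3.135e+00 -2.037e-01 -5.000e-04] [-2.38  0.7   7.64]
```

View pics/w5.png

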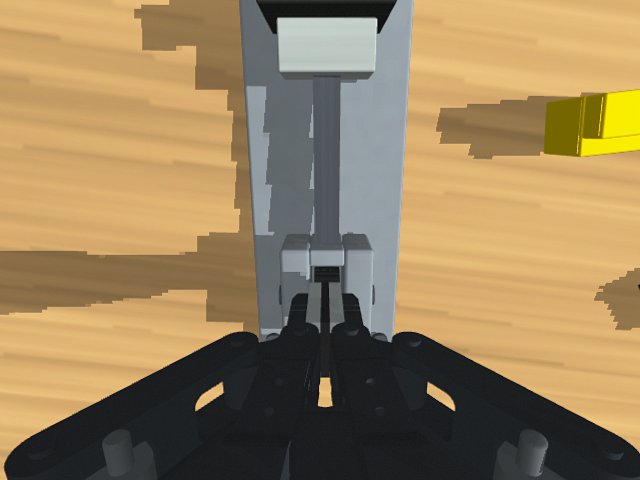

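The picture shows the moving jaw (278–376, 17–72) much nearer the offcut at the top of the frame, with the fingertip on the wheel at (325,280).

```bash
python3 - <<'E'
from h import *
W=cloud(np.load("w5.npz"))
for r in (8,14,20,40,64,68,72,78):
    p=W[r,327];d=p[:2]-[584.8,48.4];print(r,p.round(1),"cx",(d@[-.9916,-.1297]-75).round(1))
E
```

```text
8 [543.8  42.6  44.1] cx -33.6
14 [543.8  42.6  37.3] cx -33.6
20 [542.4  42.4  35. ] cx -32.2
40 [535.3  41.4  35.7] cx -25.0
64 [526.8  40.3  35. ] cx -16.4
68 [525.2  40.1  35.7] cx -14.8
72 [524.   39.9  33.8] cx -13.6
78 [522.7  39.7  26.9] cx -12.3
```

apply_moves(
  moves=[
    [[0,0,-1,0,0],[0,0,-1,0,0],[-4,0,0,0,0],[-5,0,0,0,0],[-5,0,0,0,0],[-3,0,0,0,0],[0,0,1,0,0],[0,0,0.6,0,0],[0,0,0.3,0,0],[0,0,0.1,0,0]],
  ],
)

```text
time: 25.45
position: [411.9, 25.5, 47.2]
orientation: [3.135, 0.204, -0.001]
ft_force: [-2.6, 0.6, 5.5]
finger_gap: -0.002
grasp_force: 2.7
```

apply_moves(
  moves=[
    [[0.5,0,0.1,0,0],[1,0,0,0,0],[1.5,0,0,0,0],[2,0,0,0,0],[2,0,0,0,0],[2,0,0,0,0],[2,0,0,0,0],[2,0,0,0,0],[2,0,0,0,0],[1,0,0,0,0]],
  ],
)

```text
time: 26.28
position: [428.4, 27.7, 47.5]
orientation: [-3.135, -0.204, -0.001]
ft_force: [-1.5, -0.3, 9.4]
finger_gap: 0.005
grasp_force: 4.7
```

```bash
python3 s.py
```

```text
26.28 [428.38  27.69  47.5 ] clamp x,y 82.2 -0.5 [-3.135e+00 -2.037e-01 -9.000e-04] [-1.54 -0.3   9.38]
```

apply_moves(
  moves=[
    [[0,0,-1,0,0],[0,0,-1,0,0],[-4,0,0,0,0],[-5,0,0,0,0],[-5,0,0,0,0],[-2,0,0,0,0],[0,0,1,0,0],[0,0,0.6,0,0],[0,0,0.3,0,0],[0,0,0.1,0,0]],
  ],
)

```text
time: 27.12
position: [411.8, 25.5, 47.1]
orientation: [3.135, 0.204, -0.001]
ft_force: [-3.0, -0.1, 6.4]
finger_gap: -0.001
grasp_force: 3.4
```

apply_moves(
  moves=[
    [[0.3,0,0.1,0,0],[0.5,0,0,0,0],[0.5,0,0,0,0],[0.5,0,0,0,0],[0.5,0,0,0,0],[0.5,0,0,0,0],[0.5,0,0,0,0],[0.5,0,0,0,0],[0,0,0,0,0],[0,0,0,0,0]],
  ],
)

```text
time: 27.95
position: [413.2, 25.8, 47.0]
orientation: [3.135, 0.204, -0.008]
ft_force: [-10.3, -2.4, 18.3]
finger_gap: -0.005
grasp_force: 9.4
```

```bash
python3 s.py
```

```text
27.95 [413.16  25.76  47.01] clamp x,y 97.5 -0.5 [ 3.1348  0.204  -0.008 ] [-10.28  -2.45  18.28]
```

The wheel came up against resistance sooner than I expected, and the reading is now high. I'll back off at once.

apply_moves(
  moves=[
    [[-1,0,-0.5,0,0],[-0.7,0,-1,0,0],[0,0,-4,0,0],[0,0,-8,0,0],[0,0,-10,0,0],[0,0,-10,0,0],[0,0,-10,0,0],[0,0,-10,0,0],[0,0,-10,0,0],[0,0,-10,0,0]],
  ],
)

```text
time: 28.78
position: [414.5, 25.9, 121.7]
orientation: [3.135, 0.204, 0.002]
ft_force: [1.3, -0.9, -0.6]
finger_gap: 0.004
grasp_force: 0.0
```

apply_moves(
  moves=[
    [[0,0,-10,0,0],[0,0,-10,0,0],[0,0,-10,0,0],[0,0,-10,0,0],[0,0,-10,0,0],[10,0,-10,0,0],[10,0,0,0,0],[10,0,0,0,0],[0,0,0,0,0],[0,0,0,0,0]],
  ],
)

```text
time: 29.62
position: [443.8, 29.7, 179.9]
orientation: [3.135, 0.204, -0.002]
ft_force: [-0.1, 0.7, -1.1]
finger_gap: -0.002
grasp_force: 0.0
```

```bash
python3 s.py; python3 - <<'E'
from bench import *
from h import *
f=grab_frame("wrist");cv2.imwrite("pics/w6.png",f["pixels"]);np.savez("w6.npz",**f)
W=cloud(f);z=W[...,2]
d=np.hypot(W[...,0]-584.5,W[...,1]-48);m=(z>30)&(z<42)&(d<24)&(W[...,0]>575);print("fj",rect(W,m))
a=(W[...,:2]-[584.6,48.2])@[-.9916,-.1297]-75;b=(W[...,:2]-[584.6,48.2])@[.1297,-.9916]
m=(z>45)&(z<56)&(a>-66)&(a<-30)&(abs(b)<35);print("offtop",rect(W,m),np.percentile(a[m],[2,98]).round(1),np.percentile(b[m],[1,99]).round(1),np.median(z[m]))
m=(z>24)&(z<34)&(a>-66)&(a<-45)&(abs(b)<30);print("step",np.percentile(a[m],[2,98]).round(1) if m.any() else 0)
m=(z>31)&(z<41)&(a>-45)&(a<0)&(abs(b)<18);print("jaw",np.percentile(a[m],[2,98]).round(1))
E
```

```text
29.62 [443.79  29.74 179.86] clamp x,y 66.6 -0.5 [ 3.135e+00  2.039e-01 -1.800e-03] [-0.13  0.69 -1.08]
fj (array([583.7,  47.2]), array([21.6, 42. ]), 6.9, 1608)
offtop (array([557.5,  44.9]), array([17.8, 50.6]), 7.6, 1946) [-56.3 -39. ] [-24.8  24.6] 49.44253623157752
step 0
jaw [-39.  -19.5]
```

View pics/w6.png

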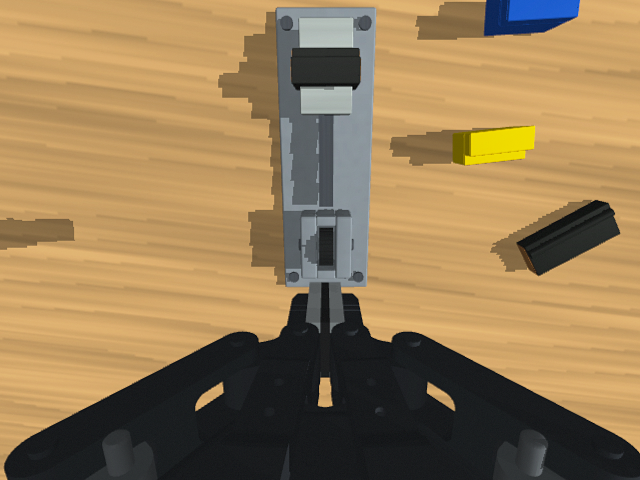

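The picture shows the offcut upright and centred at (325,68). It is held between the fixed jaw at (325,32) and the moving jaw at (326,100), whose face measures at clamp x −39, exactly 26 mm from the fixed face. The arm is clear, so I'm handing in.

```bash
python3 -c "
from bench import *
print(finish_job())"
```

```text
the job is handed in; nothing more can be done
None
```

I handed the job in with the offcut upright, centred and closed against the fixed jaw by the wheel alone, but the last stroke briefly read about 21 N on the tool (18.3 N of it straight down), so the 20 N clamp limit may have been passed and the clamping force, which I could only estimate, may have exceeded 25 N for a moment.

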